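# Vent the vacuum clamp and hold its bayonet cap seated

## Task

Press the green vent button on the yellow-topped control box fully down and let it come back up. Then take the orange bayonet cap out of the wooden caddy, put it into the port of the vacuum clamp with its lugs in the two marked notches, push it down against the spring until its flange lies flat on the port, and turn it a quarter turn clockwise until it stops. Finish while still gripping the cap and pressing its flange down flat on the port, so that the seal can bed in; leave everything else where it is.

Things in the scene. Friction and masses are not known exactly. Their poses are not given: they have to be found in the camera images.
- vent_button_top (a point): Centre of the top face of the green round push button (32 mm across) on the yellow-topped grey control box (110 x 90 x 45 mm). Its black round housing (48 mm across) stands 12 mm above the box; the button's top is 67 mm above the table. It is pressed straight down 6 mm, needs about 5 N to be fully down, and springs back.
- vent_button (a joint): Travel of the green button in m: 0 up, 0.006 fully down.
- bayonet_cap: Loose orange cap, 0.1 to 0.17 kg. Origin: centre of the underside of its round flange (64 mm across, z 0 to 5 mm); z up. On top an upright grip bar along x: 48 long, 14 wide, z 5 to 38 mm, with a white line along it. A half turn about z makes no difference. It starts in either caddy hole, flange resting on the caddy's top (32 mm above the table), turned up to 30 degrees from the caddy.
- cap_lugs (a point): Point on the cap's axis 14 mm below the flange's underside, mid-height of its two steel lugs: one bar along the cap's x (parallel to the grip bar), 50 mm tip to tip, 8 mm wide, 6 mm high. The black round stem is 31 mm across and ends 19 mm below the flange (foot tapered to 24 mm).
- caddy: Fixed wooden block 200 x 90 x 32 mm, origin centre of its underside, long side along its x; two through holes 55 mm across at x = -50 and +50 mm. One holds the orange cap, the other a round grey cap, in either order.
- clamp: Fixed vacuum clamp: aluminium base plate 140 x 140 x 14 mm, origin centre of its underside, carrying an upright steel port drum 80 mm across up to 60 mm above the table; a brass hose stub on its +y side, below the port's face.
- port (a point): Centre of the port's mouth, in its top face 60 mm above the table; z up. Round hole 37 mm across with two notches 13 mm wide at +x and -x of this frame, marked yellow, for the cap's lugs. The steel rim is 6 mm thick; the lugs turn beneath it once the flange is less than 5 mm above the face, only clockwise from above, stopping about 83 degrees past the notches (65 counts as turned).
- plunger (a joint): Travel in m of the brass spring plunger in the port: 0 when up (its top 7 mm below the port's face), 0.012 when the cap's flange lies flat on the face. It pushes up on the cap's stem with 4 N at first, 10 N with the flange flat. If the turned cap is let go it rises until its lugs catch, flange 5 mm above the face: to lie flat it must be held down.
- grey_cap: Round grey cap in the caddy's other hole, 64 mm flange, knob 38 mm across reaching 21 mm above the caddy; leave it. Origin: underside of its flange.
- spray_can: Upright spray can with blue label, 60 mm across, 170 mm high, at the back; origin centre of underside. Leave it.
- screw_box: White box 70 x 100 x 45 mm at the back; origin centre of underside. Leave it.
- screwdriver: Screwdriver lying on the table between clamp and back; leave it.
- drawer_slide: Steel drawer slide 250 x 45 x 12 mm lying at the back; origin centre of underside. Leave it.
- ply_offcut: Plywood offcut 110 x 80 x 18 mm at the left; origin centre of underside. Leave it.
- glue_jar: Jar 64 mm across, 80 mm high, at the left; origin centre of underside. Leave it.
Things that resemble listed ones, but are neither listed nor needed, are in the scene too. What is shaped like the clamp but turquoise is not meant. Of the things that look like the part that bears vent_button_top, the smaller one is meant.

How it is judged:
On the way, in this order (a step that is already met when the one before it is completed fails the run):
1. the green button is pressed fully down (value of joint vent_button above 0.005 m).
2. the green button is back up (value of joint vent_button below 0.0015 m), for 0.1 s.
3. the cap is in the port, flange flat on its face, turned a quarter turn (z of bayonet_cap in the frame of port between -0.004 and 0.0025 m and horizontal distance between bayonet_cap and port below 0.006 m and angle between bayonet_cap's own z axis and vertical below 0.12 rad and angle between the x axis of bayonet_cap and the x axis of port, either way round above 1.1 rad), for 0.2 s.
At the end, for the whole second after the job is handed in: The orange cap is in the port, turned at least 65 degrees from the notches, upright, still gripped by the fingers (over 2 N) and pressed down so that its flange lies within 2.5 mm of the port's face (released it would stand 5 mm off), at rest; the button is up (all of step 3 and contact force between the fingers and bayonet_cap above 2 N and value of joint vent_button below 0.0015 m and linear speed of bayonet_cap below 0.02 m/s); the arm keeps its last pose, push and grip.
It fails at once if the grey cap is moved by more than 15 mm, or the spray can, screw box, screwdriver, drawer slide, plywood offcut or jar by more than 30 mm (distance of grey_cap from where it was at the start of the episode above 0.015 m or distance of any of spray_can, screw_box, screwdriver, drawer_slide, ply_offcut, glue_jar from where it was at the start of the episode above 0.03 m).
It also fails if it takes over 53 s, if anything falls off the work surface, if the arm or the gripper's body presses on something with over 40 N, if the wrist force passes 120 N, or if a joint passes its speed limit or range.

## Robot

A 6-joint arm with a two-finger parallel gripper is mounted at the origin on the work surface. World frame = base frame: x ahead of the robot, y to its left, z up, the work surface at z = 0. Lengths are in m, angles in rad, forces in N, time in s.
With the tool pointing down it reaches from about 0.275 to 0.75 m from the base axis. Payload 10.2 kg.
Tool frame: the origin (TCP) lies at the very end of the fingers, on their centre line; the grasp point (between the pads) lies 19 mm behind it; z points along the fingers, y is the line along which they close (so a half turn about z gives the same grasp; the last joint's range is limited). The gripper opens to 85 mm and grips with 20 to 120 N. Pads are 22 mm wide; open, the fingers measure 114 mm over their backs; the gripper's body (76 mm by 85 mm) begins 54 mm behind the grasp point. The pads swing forward as they close: fully open they stand 13 mm farther back than shut.
Start: joints at [-1.569, 0.313, 1.498, -0, 1.331, -0.223], TCP at [0.117, -0.512, 0.231] pointing down, gripper open.
Joint ranges: [-2.94, 2.94], [-0.97, 2.17], [0.19, 2.56], [-1.23, 4.37], [0.02, 3.11], [-2.88, 2.88]. Speed limits (rad/s): [2.39, 2.39, 3.01, 3.14, 3.14, 3.14].

## Interface

Orientations are given as a rotation vector (axis times angle).
In Python, from plant import bot, effector, kin, get_obs, imaging, job gives the robot as it stands. Calls block until the motion is done:
- bot.move_to(position, orientation): joint-space move of the TCP to a pose.
- bot.move_straight(position, rotation=None, velocity=0.15, stop_force=None): straight line of the TCP; rotation=None keeps the orientation; velocity is the mean speed in m/s. With stop_force (N) it stops when the force on the tool has changed by that much, and returns True; else False.
- bot.movej(angles): joint-space move.
- effector.grip(opening, strength=None): opening from 0.0 (shut) to 1.0 (fully open); strength is the grip in N (None keeps the last); returns when the fingers have stopped.
- bot.wait(seconds).
- kin.solve_ik(position, orientation): joint angles nearest the present ones, or None.
- get_obs(): the state.
- imaging.capture(name): name is "scene" or "top" or "wrist"; returns the picture (400x640x3 uint8, red, green, blue); there is no depth.
- imaging.camera_params(name): a dict with "camera_matrix" (3x3 intrinsics, pixels), "cam_to_world" (4x4, takes a point from camera to world coordinates). Camera axes: x right, y down, z forward; pixel columns grow to the right and rows downward; lengths in m; the calibration is good to about 2 mm. A picture is of the moment at which its call begins: read the wrist's pose just before it. camera_params takes no time and is no camera call; for the wrist camera it gives the pose at the moment of the call.
A pose or a line that the arm cannot do raises bot.PlanningError and nothing moves.
- job.sign_off(): hands the job in; it is judged then, once.
The state is a dict: "clock": time; "q": joint angles; "qd": joint speeds; "effort": joint torques, N m; "tcp_pos": TCP position; "orientation": TCP orientation; "wrist_force": force on the tool from outside, world axes, zero at the start; "ft_torque": the same for the moment, N m; "width": opening from 0.0 (shut) to 1.0 (fully open); "finger_force": force on a finger pad.
Only numpy, scipy, OpenCV 4.12 (cv2) and the standard library are available. Lean on these libraries where they do the work, as an engineer would, in place of code of your own. Each camera call takes 0.05 s, during which the arm holds its last target. There are 200 camera calls.

## Working session

There is one attempt and no reset: what is moved stays moved. The work goes in short steps, each a Python script; the robot and the scene stay as the last script left them, time stands still between calls to the robot, and variables do not carry over. Pictures are saved under pics/ and viewed, at most 10 in all, crops included, and the job is handed in when it is done.

```bash
ls; mkdir -p pics; python3 - <<'E'
from plant import bot, effector, kin, get_obs, imaging, job
import cv2,numpy as np
for n in("scene","top"):
    im=imaging.capture(n); cv2.imwrite(f"pics/{n}0.png",im[:,:,::-1])
    p=imaging.camera_params(n); print(n,np.round(p["camera_matrix"],1).tolist(),np.round(p["cam_to_world"],3).tolist())
print(get_obs())
E
```

```text
pics
scene [[453.0, 0.0, 316.0], [0.0, 453.0, 204.2], [0.0, 0.0, 1.0]] [[0.673, 0.472, -0.57, 1.261], [0.74, -0.44, 0.509, -0.598], [-0.011, -0.764, -0.645, 0.91], [0.0, 0.0, 0.0, 1.0]]
top [[492.4, 0.0, 321.1], [0.0, 492.4, 202.9], [0.0, 0.0, 1.0]] [[0.013, -0.996, 0.092, 0.361], [-1.0, -0.012, 0.003, 0.081], [-0.002, -0.092, -0.996, 1.514], [0.0, 0.0, 0.0, 1.0]]
{'clock': 0.1, 'q': array([-1.56941766e+00,  3.13359962e-01,  1.49836171e+00, -6.90361640e-06,
        1.33101468e+00, -2.23377282e-01]), 'qd': array([-0.00010831,  0.0004226 , -0.00371135, -0.00111203,  0.00185658,
       -0.00120159]), 'effort': array([ 2.29069250e-03, -4.12901330e+01, -2.60146379e+01, -2.38700477e-04,
        3.08077353e-03, -3.44283535e-05]), 'tcp_pos': array([ 0.11700366, -0.51155486,  0.23080953]), 'orientation': array([-3.12064571e+00, -3.52178213e-01, -1.88466946e-04]), 'wrist_force': array([-0.34735822, -0.13239575,  0.87982411]), 'ft_torque': array([ 0.01198594, -0.01309095,  0.01815664]), 'finger_force': 0.0, 'width': 0.9991886458379031}
```

View pics/scene0.png

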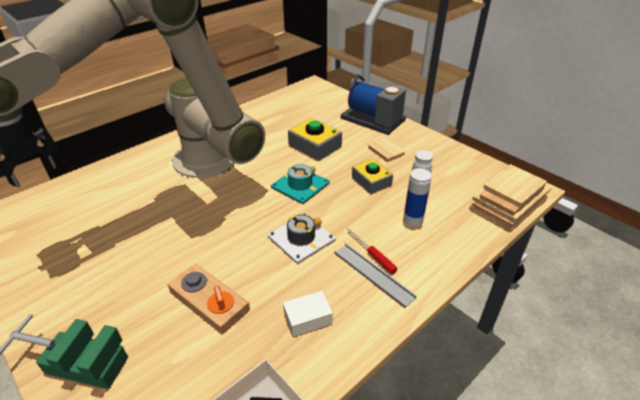

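View pics/top0.png

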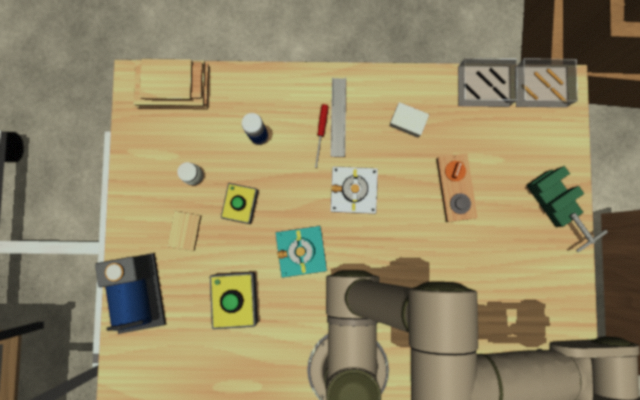

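Scene and top views agree. In the top view the small yellow box's button is at about (238,203), the white/aluminium clamp's port at (354,188), and the caddy at (457,188) with the orange cap at (456,170) and the grey cap at (460,203). The hose stub is on the image left (+y). Next I'll get rough positions and then look with the wrist camera.

```bash
cat > h.py <<'E'
from plant import bot, effector, kin, get_obs, imaging, job
import cv2,numpy as np
from scipy.spatial.transform import Rotation as R
def ray(P,uv,z):
    K=P["camera_matrix"];T=P["cam_to_world"]
    d=T[:3,:3]@np.linalg.inv(K)@np.array([uv[0],uv[1],1.]); o=T[:3,3]
    return o+d*(z-o[2])/d[2]
def down(yaw):  # tool z down; tool y (closing line) horizontal at world angle yaw
    y=np.array([np.cos(yaw),np.sin(yaw),0]);z=np.array([0,0,-1.])
    return R.from_matrix(np.c_[np.cross(y,z),y,z]).as_rotvec()
def hsv(im): return cv2.cvtColor(im,cv2.COLOR_RGB2HSV)
def blobs(m,amin=30):
    n,l,s,c=cv2.connectedComponentsWithStats(m.astype(np.uint8))
    return [(s[i,4],*np.round(c[i],1),s[i,:4].tolist()) for i in range(1,n) if s[i,4]>=amin]
def rep():
    o=get_obs(); print("t",round(o["clock"],2),"tcp",o["tcp_pos"].round(4),"F",o["wrist_force"].round(1),"M",o["ft_torque"].round(2),"w",round(o["width"],3),"ff",round(o["finger_force"],1)); return o
E
python3 - <<'E'
from h import *
P=imaging.camera_params("top"); im=cv2.imread("pics/top0.png")[:,:,::-1].copy(); h=hsv(im)
g=(abs(h[...,0].astype(int)-60)<15)&(h[...,1]>150)&(h[...,2]>60)
print("green",[(b,ray(P,b[1:3],.067).round(3)) for b in blobs(g)])
o=((h[...,0]<11)&(h[...,1]>190)&(h[...,2]>150)); print("orange",[(b,ray(P,b[1:3],.037).round(3)) for b in blobs(o)])
print("port",ray(P,(354,188),.06),"grey",ray(P,(460,203),.04))
W=imaging.camera_params("wrist");ob=get_obs();Rt=R.from_rotvec(ob["orientation"]).as_matrix();T=W["cam_to_world"]
print(W["camera_matrix"],"cam in tool",Rt.T@(T[:3,3]-ob["tcp_pos"]),(Rt.T@T[:3,:3]).round(3))
print(down(0),ob["orientation"])
for y in (-90,-60,-30,0,30,60,90,):
  for p in ((.36,.05,.2),(.40,-.15,.2)):
    q=kin.solve_ik(p,down(np.radians(y))); print(y,p,None if q is None else np.round(q,2))
E
```

```text
green [((np.int32(65), np.float64(237.1), np.float64(202.0), [233, 198, 10, 10]), array([0.495, 0.334, 0.067])), ((np.int32(135), np.float64(229.5), np.float64(301.6), [223, 294, 16, 16]), array([0.204, 0.348, 0.067]))]
orange []
port [ 0.54131813 -0.01119077  0.06      ] grey [ 0.50236988 -0.33121774  0.04      ]
[[335.2254992    0.         318.68513341]
 [  0.         335.2254992  197.43624582]
 [  0.           0.           1.        ]] cam in tool [ 0.0713954   0.00041433 -0.14288232] [[-0.    -0.96  -0.279]
 [ 1.    -0.    -0.001]
 [ 0.001 -0.279  0.96 ]]
[2.22144147 2.22144147 0.        ] [-3.12064571e+00 -3.52178213e-01 -1.88466946e-04]
-90 (0.36, 0.05, 0.2) [-0.19 -0.02  1.98 -0.    1.19  1.38]
-90 (0.4, -0.15, 0.2) [-0.63  0.13  1.82 -0.    1.2   0.94]
-60 (0.36, 0.05, 0.2) [-0.19 -0.02  1.98 -0.    1.19  0.86]
-60 (0.4, -0.15, 0.2) [-0.63  0.13  1.82 -0.    1.2   0.41]
-30 (0.36, 0.05, 0.2) [-0.19 -0.02  1.98  0.    1.19  0.34]
-30 (0.4, -0.15, 0.2) [-0.63  0.13  1.82  0.    1.2  -0.11]
0 (0.36, 0.05, 0.2) [-0.19 -0.02  1.98 -0.    1.19 -0.19]
0 (0.4, -0.15, 0.2) [-0.63  0.13  1.82 -0.    1.2  -0.63]
30 (0.36, 0.05, 0.2) [-0.19 -0.02  1.98  0.    1.19 -0.71]
30 (0.4, -0.15, 0.2) [-0.63  0.13  1.82 -0.    1.2  -1.16]
60 (0.36, 0.05, 0.2) [-0.19 -0.02  1.98 -0.    1.19 -1.23]
60 (0.4, -0.15, 0.2) [-0.63  0.13  1.82  0.    1.2  -1.68]
90 (0.36, 0.05, 0.2) [-0.19 -0.02  1.98  0.    1.19 -1.76]
90 (0.4, -0.15, 0.2) [-0.63  0.13  1.82  0.    1.2  -2.21]
```

```bash
python3 - <<'E'
from h import *
import json
out={}
for n,p,y in (("cad",(.56,-.322,.22),-1.35),("port",(.541,-.011,.22),-1.35)):
    bot.move_to(np.array(p),down(y)); rep()
    P=imaging.camera_params("wrist"); im=imaging.capture("wrist"); cv2.imwrite(f"pics/{n}1.png",im[:,:,::-1])
    out[n]={k:np.array(v).tolist() for k,v in P.items() if k in("camera_matrix","cam_to_world")}
json.dump(out,open("P.json","w"))
E
```

```text
t 1.86 tcp [ 0.5594 -0.323   0.2201] F [ 1.2 -0.4 -0.5] M [-0.02 -0.05  0.01] w 1.003 ff 0.0
t 3.1 tcp [ 0.5413 -0.0121  0.22  ] F [0.3 0.4 0.3] M [-0.01  0.05 -0.02] w 1.0 ff 0.0
```

View pics/cad1.png

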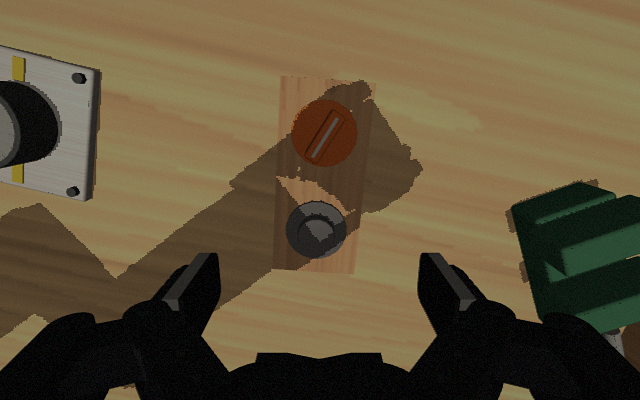

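View pics/port1.png

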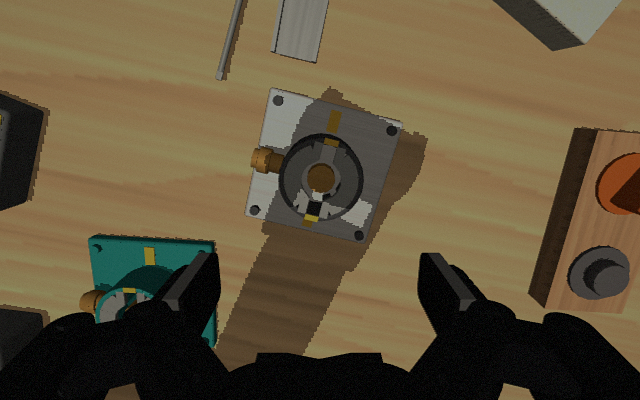

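The caddy view shows the orange cap at (325,133), its white line running from about (312,155) to (333,118), and the grey cap at (317,229). In the port view the mouth is near (321,178), with yellow notch marks at (331,142) and (312,217). Next come the masks.

```bash
python3 - <<'E'
from h import *
import json
PP=json.load(open("P.json")); PP={k:{a:np.array(b) for a,b in v.items()} for k,v in PP.items()}
P=PP["cad"]; im=cv2.imread("pics/cad1.png")[:,:,::-1].copy(); h=hsv(im)
o=((h[...,0]<11)&(h[...,1]>180)&(h[...,2]>40)).astype(np.uint8); o[:, :250]=0; o[:,400:]=0;o[200:]=0
o=cv2.morphologyEx(o,cv2.MORPH_OPEN,np.ones((3,3)))
print(blobs(o)); c=max(cv2.findContours(o,0,1)[0],key=cv2.contourArea); hull=cv2.convexHull(c)[:,0]
W=np.array([ray(P,p,.037)[:2] for p in hull]); (x,y),r=cv2.minEnclosingCircle((W*1000).astype(np.float32)); print("flange",x,y,r)
A=np.c_[2*W,np.ones(len(W))];s=np.linalg.lstsq(A,(W**2).sum(1),rcond=None)[0]; print("fit",s[:2],np.sqrt(s[2]+s[0]**2+s[1]**2))
w=(h[...,1]<110)&(h[...,2]>95); w[:105]=0;w[165:]=0;w[:,:295]=0;w[:,350:]=0
print("white",blobs(w,10)); q=cv2.minAreaRect(np.argwhere(w)[:,::-1].astype(np.float32)); print(q)
bx=cv2.boxPoints(q); V=np.array([ray(P,p,.070)[:2] for p in bx]); print(V.round(4).tolist(),V.mean(0))
P=PP["port"]; im=cv2.imread("pics/port1.png")[:,:,::-1].copy(); h=hsv(im)
yl=(abs(h[...,0].astype(int)-25)<5)&(h[...,1]>200)&(h[...,2]>60); yl[:90]=0;yl[250:]=0;yl[:,:285]=0;yl[:,380:]=0
for b in blobs(yl,8): print("yel",b,ray(P,b[1:3],.06).round(4))
cv2.imwrite("pics/portc.png",cv2.resize(im[80:250,240:420,::-1],None,fx=4,fy=3.5*4/3.5*0.85,interpolation=cv2.INTER_CUBIC)*1)
E
```

```text
[]
flange 620.520263671875 -333.6221923828125 1.9986578226089478
fit [ 0.62027713 -0.33348   ] 0.0018373790645105118
white []
((0.0, 0.0), (0.0, 0.0), 0.0)
[[0.6482, -0.0496], [0.6482, -0.0496], [0.6482, -0.0496], [0.6482, -0.0496]] [ 0.64818127 -0.04963159]
yel (np.int32(10), np.float64(337.2), np.float64(112.8), [335, 111, 6, 5]) [ 0.6042 -0.015   0.06  ]
yel (np.int32(13), np.float64(329.2), np.float64(127.0), [327, 123, 5, 8]) [ 0.5908 -0.0109  0.06  ]
yel (np.int32(19), np.float64(334.4), np.float64(125.9), [332, 122, 6, 10]) [ 0.5927 -0.0152  0.06  ]
yel (np.int32(11), np.float64(330.5), np.float64(141.4), [328, 139, 6, 6]) [ 0.5787 -0.0149  0.06  ]
yel (np.int32(9), np.float64(304.2), np.float64(222.0), [303, 219, 4, 7]) [ 0.4982 -0.0077  0.06  ]
```

View pics/portc.png

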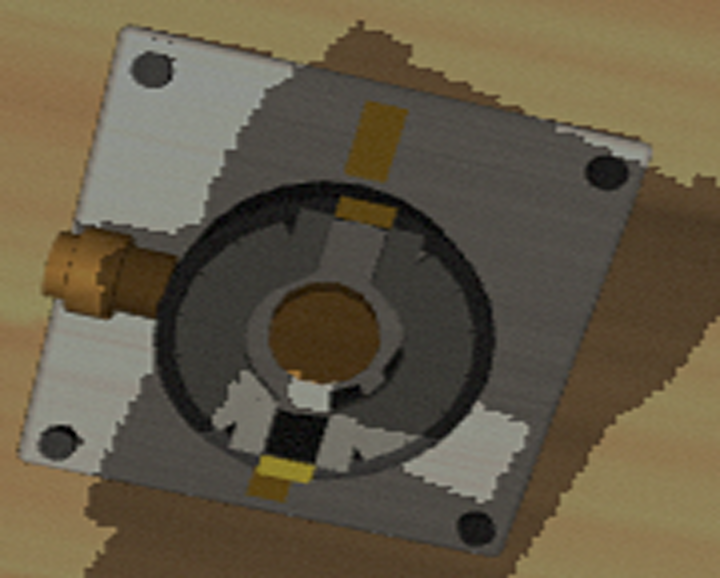

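In the crop, the notch marks on the face are at full-image (331.5,142.4) and (311.3,217.9), the plunger centre is at (321,177.9), and the four base bolts are at the plate corners. I'll compare these and relax the orange mask.

```bash
python3 - <<'E'
from h import *
import json
PP=json.load(open("P.json")); PP={k:{a:np.array(b) for a,b in v.items()} for k,v in PP.items()}
P=PP["port"]; f=lambda u,v:(240+u/4,80+v/3.4)
ang=lambda a,b:np.degrees(np.arctan2(*(a-b)[1::-1]))
a,b=[ray(P,f(*p),.06) for p in((366,212),(285,469))]; print("marks",a,b,(a+b)/2,np.linalg.norm(a-b),ang(a,b))
print("plunger",ray(P,f(324,333),.053))
B=np.array([ray(P,f(*p),.016) for p in((152,69),(608,172),(475,528),(58,441))]); print("bolts",B.mean(0),ang(B[0],B[3]),ang(B[1],B[2]),ang(B[0],B[1])+90,[np.linalg.norm(B[i]-B[i-1]) for i in range(4)])
C=np.array([ray(P,f(*p),.014) for p in((122,25),(652,148),(497,555),(20,458))]); print("corners",C.mean(0),ang(C[0],C[3]),ang(C[1],C[2]),[np.linalg.norm(C[i]-C[i-1]).round(4) for i in range(4)])
P=PP["cad"]; im=cv2.imread("pics/cad1.png")[:,:,::-1].copy(); h=hsv(im)
for p in((325,104),(300,140),(345,150),(323,135),(285,110),(322,137)): print(p,im[p[1],p[0]],h[p[1],p[0]])
o=((im[...,0]>1.9*im[...,1])&(im[...,0]>50)).astype(np.uint8); o[:, :250]=0; o[:,400:]=0;o[200:]=0
o=cv2.medianBlur(o,5); print("or",blobs(o)); c=max(cv2.findContours(o,0,1)[0],key=cv2.contourArea); hull=cv2.convexHull(c)[:,0]
W=np.array([ray(P,p,.037)[:2] for p in hull])
A=np.c_[2*W,np.ones(len(W))];s=np.linalg.lstsq(A,(W**2).sum(1),rcond=None)[0]; print("fit",s[:2],np.sqrt(s[2]+s[0]**2+s[1]**2))
bl=cv2.medianBlur(im,3).astype(int); w=(bl[...,2]>60); w[:100]=0;w[170:]=0;w[:,:300]=0;w[:,352:]=0
w=w&(cv2.fillConvexPoly(np.zeros_like(o),hull,1)>0)
print("white",blobs(w,10)); q=cv2.minAreaRect(np.argwhere(w)[:,::-1].astype(np.float32)); print(q)
bx=cv2.boxPoints(q); V=np.array([ray(P,p,.070)[:2] for p in bx]); print(V.mean(0)); 
for i in range(4): print(np.linalg.norm(V[i]-V[i-1]),ang(V[i],V[i-1]))
E
```

```text
marks [ 0.57804898 -0.01598213  0.06      ] [ 0.5037652  -0.01344918  0.06      ] [ 0.54090709 -0.01471566  0.06      ] 0.07432694878973439 -1.9529257178794988
plunger [ 0.54252313 -0.0143523   0.053     ]
bolts [ 0.54101919 -0.01473044  0.016     ] -1.8750597747910354 -2.101486650236417 178.12460898350088 [np.float64(0.1181811267385585), np.float64(0.11886200690366056), np.float64(0.11867030819432128), np.float64(0.11839404520203048)]
corners [ 0.54155112 -0.01450511  0.014     ] -1.5110741373672518 -2.048183532461773 [np.float64(0.1373), np.float64(0.1381), np.float64(0.1366), np.float64(0.1368)]
(325, 104) [84 41 16] [ 11 206  84]
(300, 140) [81 35  7] [ 11 233  81]
(345, 150) [83 36 12] [ 10 218  83]
(323, 135) [81 37 11] [ 11 220  81]
(285, 110) [139 102  65] [ 15 136 139]
(322, 137) [81 46 23] [ 12 183  81]
or [(np.int32(3175), np.float64(323.9), np.float64(132.7), [291, 100, 66, 67])]
fit [ 0.59975796 -0.31935712] 0.03119050582191915
white [(np.int32(127), np.float64(324.7), np.float64(136.8), [312, 118, 26, 39])]
((324.4520263671875, 137.28627014160156), (2.9850270748138428, 44.944374084472656), 32.347442626953125)
[ 0.59972371 -0.31917065]
0.0026210250122848016 69.978985550049
0.0384952655713106 -19.92727463179364
0.0025406319847202743 -108.89812609860452
0.038545270887541436 160.19282999836216
```

The port is at (0.541,-0.0146) with yaw about -2°: marks, bolts and plunger agree, and the hose is on +y. The cap is at (0.5997,-0.319) with its bar at -20°, and the flange fit radius of 31 mm against 32 mm checks out. Next I'll measure the button from close by and press it.

```bash
python3 - <<'E'
from h import *
bot.move_to(np.array([.495,.334,.2]),down(0.3)); effector.grip(0.0,40)
P=imaging.camera_params("wrist"); im=imaging.capture("wrist"); cv2.imwrite("pics/btn1.png",im[:,:,::-1])
g=((im[...,1]>1.5*im[...,0])&(im[...,1]>1.5*im[...,2])&(im[...,1]>35)).astype(np.uint8); g=cv2.medianBlur(g,5)
for b in blobs(g): print(b,ray(P,b[1:3],.067).round(4))
bs=[b for b in blobs(g) if np.linalg.norm(ray(P,b[1:3],.067)[:2]-[.495,.334])<.012]
rep()
assert len(bs)==1
c=ray(P,bs[0][1:3],.067)
bot.move_straight(np.array([c[0],c[1],.075]),velocity=.12); rep()
print(bot.move_straight(np.array([c[0],c[1],.058]),velocity=.02,stop_force=15)); rep()
bot.wait(.1);rep()
bot.move_straight(np.array([c[0],c[1],.15]),velocity=.12); rep()
E
```

```text
(np.int32(440), np.float64(36.3), np.float64(32.8), [25, 21, 24, 25]) [0.258  0.3853 0.067 ]
(np.int32(1050), np.float64(316.0), np.float64(184.6), [298, 167, 37, 36]) [0.4928 0.3352 0.067 ]
(np.int32(126), np.float64(370.1), np.float64(174.8), [364, 169, 13, 13]) [0.5338 0.3567 0.067 ]
t 5.28 tcp [0.495 0.334 0.2  ] F [-0.3  0.1  0.3] M [-0.04 -0.01  0.02] w 0.001 ff 0.0
t 6.47 tcp [0.4932 0.3354 0.0758] F [-0.3  0.1  1.1] M [ 0.04 -0.04  0.02] w -0.006 ff 0.0
True
t 7.17 tcp [0.4929 0.3353 0.061 ] F [-1.6 -0.3  7.4] M [-0.16  0.36 -0.03] w -0.001 ff 3.5
t 7.28 tcp [0.4929 0.3353 0.061 ] F [-1.9 -0.6  7.7] M [-0.23  0.35  0.03] w 0.004 ff 3.6
t 8.18 tcp [0.4924 0.335  0.149 ] F [-0.2 -0.2 -0.6] M [-0.02  0.04 -0.02] w -0.002 ff 0.0
```

View pics/btn1.png

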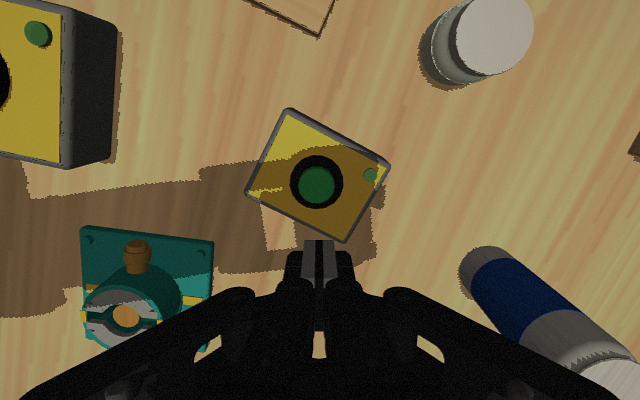

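The picture shows the green button at (316,185), and it bottomed at z = 0.061 m with about 7.5 N. On the way to the cap I'll take a second look at the port and cap from the opposite side.

```bash
python3 - <<'E'
from h import *
import json
out={}
def shot(n):
    P=imaging.camera_params("wrist"); im=imaging.capture("wrist"); cv2.imwrite(f"pics/{n}.png",im[:,:,::-1])
    out[n]={k:np.array(v).tolist() for k,v in P.items() if k in("camera_matrix","cam_to_world")}; return P,im
bot.move_to(np.array([.541,-.0146,.22]),down(np.radians(88))); P,im=shot("port2")
cv2.imwrite("pics/port2c.png",cv2.resize(im[90:270,230:410,::-1],None,fx=3.2,fy=3.2,interpolation=cv2.INTER_CUBIC))
bot.move_to(np.array([.5997,-.3192,.2]),down(np.radians(70.1))); effector.grip(.6,40); P,im=shot("cad2"); rep()
cv2.imwrite("pics/cad2c.png",cv2.resize(im[90:270,230:410,::-1],None,fx=3,fy=3))
json.dump(out,open("P2.json","w"))
o=((im[...,0]>1.9*im[...,1])&(im[...,0]>50)).astype(np.uint8); o[:, :200]=0; o[:,440:]=0
o=cv2.medianBlur(o,5); print("or",blobs(o)); c=max(cv2.findContours(o,0,1)[0],key=cv2.contourArea); hull=cv2.convexHull(c)[:,0]
W=np.array([ray(P,p,.037)[:2] for p in hull])
A=np.c_[2*W,np.ones(len(W))];s=np.linalg.lstsq(A,(W**2).sum(1),rcond=None)[0]; print("fit",s[:2],np.sqrt(s[2]+s[0]**2+s[1]**2))
E
```

```text
t 11.65 tcp [ 0.5997 -0.3192  0.2   ] F [ 0.6 -0.5  0. ] M [-0.03  0.   -0.04] w 0.6 ff 0.0
or [(np.int32(2170), np.float64(314.6), np.float64(185.7), [285, 154, 66, 60])]
fit [ 0.60358924 -0.32184562] 0.02969987539464038
```

View pics/port2c.png

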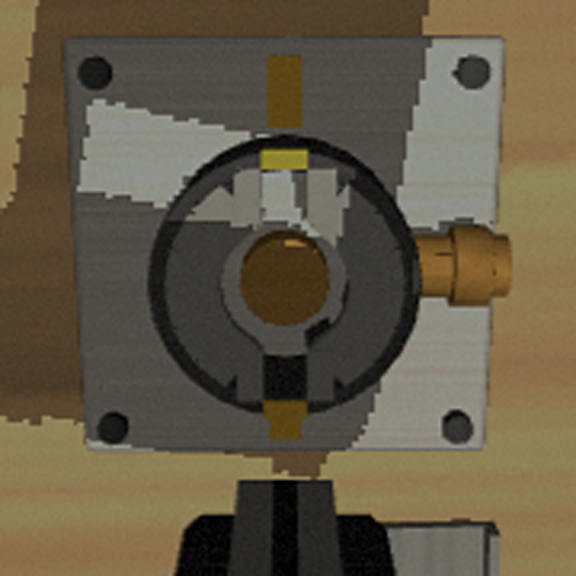

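View pics/cad2c.png

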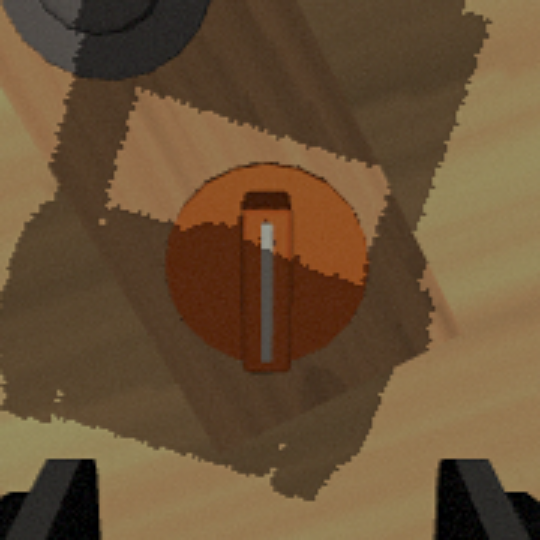

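The cap bar is exactly vertical in this view, so the yaw is right: white line from (267,222) to (267,362), flange centre at (266,262) in the crop. In the port crop the bolts are at (95,73), (473,72), (457,426) and (113,428), and the plunger is at (285,279).

```bash
python3 - <<'E'
from h import *
import json
PP=json.load(open("P2.json")); PP={k:{a:np.array(b) for a,b in v.items()} for k,v in PP.items()}
ang=lambda a,b:np.degrees(np.arctan2(*(a-b)[1::-1]))
P=PP["port2"]; f=lambda p,z:ray(P,(230+p[0]/3.2,90+p[1]/3.2),z)
B=np.array([f(p,.016) for p in((95,73),(473,72),(457,426),(113,428))]); print("bolts",B.mean(0),ang(B[0],B[1]),ang(B[0],B[3]))
print("plunger",f((285,279),.053)); a,b=f((284,159),.06),f((286,407),.06); print("marks",(a+b)/2,np.linalg.norm(a-b),ang(a,b))
P=PP["cad2"]; f=lambda p,z:ray(P,(230+p[0]/3,90+p[1]/3),z)
print("flange",(f((165,262),.037)+f((367,262),.037))/2,f((266,162),.037),"d",np.linalg.norm(f((165,262),.037)-f((367,262),.037)))
a,b=f((267,222),.07),f((267,362),.07);print("line",(a+b)/2,ang(a,b),np.linalg.norm(a-b))
E
```

```text
bolts [ 0.5419248 -0.0139737  0.016    ] -91.87451689381064 178.17051563892258
plunger [ 0.54065799 -0.01383452  0.053     ]
marks [ 0.54147375 -0.01386611  0.06      ] 0.07348615204006735 178.4488949893919
flange [ 0.59885461 -0.31873458  0.037     ] [ 0.5697275  -0.30818302  0.037     ] d 0.0628817512549267
line [ 0.6004014 -0.3190108  0.07     ] 160.10004206960932 0.04048981228785467
```

The two views agree to within about 1 mm. Next: grasp, lift, and move above the port.

```bash
python3 - <<'E'
from h import *
c=np.array([.5997,-.3190]); y=np.radians(70.1)
bot.move_straight(np.array([*c,.075]),down(y),velocity=.15)
print(bot.move_straight(np.array([*c,.043]),velocity=.06,stop_force=10)); rep()
effector.grip(0.0,80); rep()
bot.move_straight(np.array([*c,.13]),velocity=.12); rep()
bot.move_to(np.array([.5414,-.0142,.13]),down(np.radians(88.1))); 
bot.move_straight(np.array([.5414,-.0142,.103]),velocity=.08); o=rep()
im=imaging.capture("wrist"); cv2.imwrite("pics/ins.png",cv2.resize(im[60:300,180:460,::-1],None,fx=2.4,fy=2.4))
E
```

```text
False
t 13.32 tcp [ 0.5998 -0.3191  0.0431] F [-0.1  0.2 -0.3] M [ 0.01  0.03 -0.  ] w 0.6 ff 0.0
t 13.74 tcp [ 0.5999 -0.3192  0.0435] F [-1.3  0.4  3.5] M [ 0.16  0.06 -0.02] w 0.149 ff 78.9
t 14.62 tcp [ 0.5993 -0.3187  0.1289] F [-0.3  0.1 -0.5] M [ 0.03  0.04 -0.04] w 0.149 ff 78.3
t 16.29 tcp [ 0.5415 -0.0145  0.1029] F [-0.1  1.3 -1.2] M [-0.02  0.    0.01] w 0.144 ff 78.2
```

View pics/ins.png

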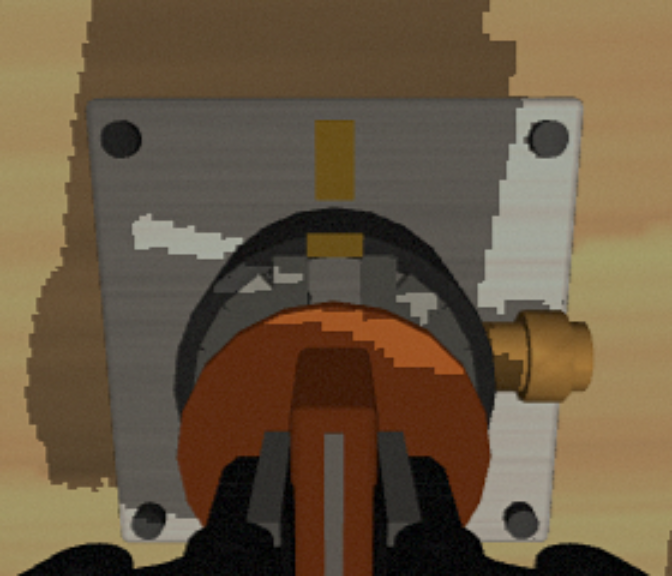

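The cap is gripped upright over the port, with the bar in line with the yellow notch mark at (334,245). Next I'll insert it.

```bash
python3 - <<'E'
from h import *
for z,sf in((.085,12),(.0715,25)):
    r=bot.move_straight(np.array([.5414,-.0142,z]),velocity=.025,stop_force=sf); print(z,r); o=rep()
    if r: break
E
```

```text
0.085 False
t 17.21 tcp [ 0.5415 -0.0142  0.0851] F [ 0.2 -0.3 -0.7] M [ 0.02 -0.01 -0.01] w 0.148 ff 78.2
0.0715 False
t 17.9 tcp [ 0.5418 -0.0143  0.0721] F [-2.   0.9  8. ] M [ 0.06  0.4  -0.04] w 0.15 ff 79.3
```

The lugs passed the notches and the spring shows 8 N. Now I'll seat it and turn clockwise.

```bash
python3 - <<'E'
from h import *
c=[.5414,-.0142]
print(bot.move_straight(np.array([*c,.068]),velocity=.02,stop_force=12)); o=rep(); z=o["tcp_pos"][2]-.0005
for a in (68,48,28,12,6):
    bot.move_straight(np.array([*c,z]),down(np.radians(a)),velocity=.05); o=rep()
    m=R.from_rotvec(o["orientation"]).as_matrix()[:,1]; print(a,np.degrees(np.arctan2(m[1],m[0])))
    if abs(o["ft_torque"][2])>2.0: break
E
```

```text
True
t 18.11 tcp [ 0.5418 -0.0143  0.0718] F [-2.7  0.5  8.6] M [ 0.07  0.53 -0.02] w 0.15 ff 79.8
t 18.61 tcp [ 0.5423 -0.0144  0.0722] F [-0.4  0.3  7.7] M [-0.03  0.04  0.04] w 0.145 ff 79.6
68 67.98582983528283
t 19.11 tcp [ 0.5424 -0.0145  0.0722] F [-0.3 -0.8  8.7] M [-0.04  0.09 -0.06] w 0.146 ff 79.6
48 47.983739862847806
t 19.61 tcp [ 0.5423 -0.0145  0.0722] F [ 0.4 -0.9  8. ] M [-0.05  0.01 -0.07] w 0.149 ff 79.6
28 27.983941088811687
t 20.04 tcp [ 0.5423 -0.0145  0.0722] F [-0.8  0.1  8.3] M [-0.06  0.06 -0.01] w 0.146 ff 79.6
12 11.982781799737504
t 20.3 tcp [ 0.5416 -0.0144  0.072 ] F [-3.3 -0.4 11. ] M [-0.01  0.69  0.11] w 0.151 ff 79.8
6 5.987233789449717
```

```bash
python3 - <<'E'
from h import *
c=[.5414,-.0142]
z=.0715
while z>.066:
    z-=.0007; bot.move_straight(np.array([*c,z]),down(np.radians(5)),velocity=.02); bot.wait(.15); o=rep()
    if o["wrist_force"][2]>28: break
im=imaging.capture("wrist"); cv2.imwrite("pics/end.png",im[60:360,140:500,::-1].repeat(2,0).repeat(2,1)[:600])
E
```

```text
t 20.7 tcp [ 0.5415 -0.0144  0.0715] F [-3.9  0.2 10.7] M [-0.01  0.8   0.07] w 0.146 ff 80.0
t 21.1 tcp [ 0.5415 -0.0144  0.0715] F [-7.3  0.2 16.9] M [-0.01  1.26  0.14] w 0.149 ff 80.8
t 21.5 tcp [ 0.5415 -0.0144  0.0714] F [-10.6  -0.5  24.3] M [0.09 1.74 0.17] w 0.15 ff 82.0
t 21.9 tcp [ 0.5415 -0.0144  0.0714] F [-13.2   1.2  30.1] M [0.12 2.24 0.1 ] w 0.147 ff 83.0
```

View pics/end.png

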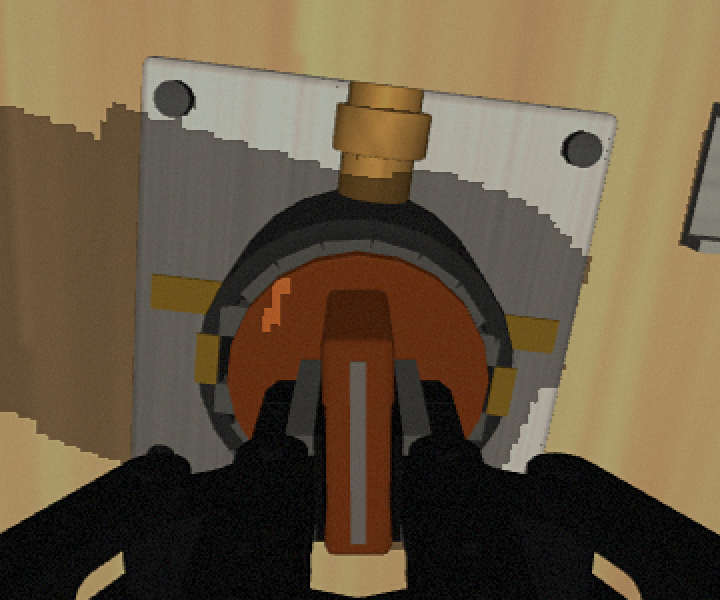

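The cap is turned about 83° from the yellow marks. The TCP stays at z = 0.0714 m while the push rises to 30 N, so the flange is bottomed flat. I'm handing it in.

```bash
python3 - <<'E'
from h import *
bot.wait(.3); rep(); print(job.sign_off())
E
```

```text
t 22.25 tcp [ 0.5415 -0.0144  0.0714] F [-13.4  -0.4  29.5] M [0.15 2.24 0.13] w 0.149 ff 83.0
the job is handed in; nothing more can be done
None
```

I pressed the vent button fully down and let it come back up, then put the orange cap in the clamp's port, turned it about 83° clockwise and handed the job in at about 22 s with the cap still gripped and pressed flat at about 30 N; no verdict came back.

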